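# Start the fume extractor, then open the push-and-turn solvent tin

## Task

The solvent tin may only be opened with the fume extractor running: press the extractor's three spring keys fully down one at a time, letting each come up again before the next, in the order wide power key, round fan key, small square full-speed key. Then grip the tin's ribbed safety cap, push it straight down against its spring, turn it anticlockwise (seen from above) about a sixth of a turn while it is pushed down, and lift it straight off. Finish still holding the cap in the gripper, level and at rest a few centimetres above the open neck, ready to go back on; the tin stays standing in its wooden holder and the tape and the two jars beside the work stay where they are.

Things in the scene. Friction and masses are not known exactly. Their poses are not given: they have to be found in the camera images.
- extractor: grey cordless fume extractor, a box 150 deep (x) x 210 wide (y) x 126 mm high, fixed on the bench, round intake grille in its front (-x) face. Origin at the centre of its underside, z up. On its top, near the front edge, stands a row of three black spring keys; a low carrying bar (top at 139 mm) lies 80 mm behind the keys
- power_key_top (a point): centre of the top of the power key: a wide bar, 22 (x) x 34 mm (y), the left one of the row seen with the grille facing you. Its top stands 142 mm above the bench and 13 mm above the control strip. The keys are 55 mm apart
- fan_key_top (a point): centre of the top of the fan key: round, 26 mm across, the middle one; same height
- boost_key_top (a point): centre of the top of the full-speed key: square, 19 x 19 mm, the right one; same height
- power_key (a joint): travel of the power key, 0 up to 0.006 m fully down; springs back; about 1.5 N to start, 5 N fully down
- fan_key (a joint): travel of the fan key, the same
- boost_key (a joint): travel of the full-speed key, the same
- holder: low wooden holder fixed to the bench, 100 (x) x 144 (y) x 38 mm high, with a 10 mm floor and a pocket 28 mm deep in which the tin stands snugly so that it cannot turn. Origin at the centre of its underside
- tin: flat-sided metal solvent tin, 68 (x) x 113 (y) x 112 mm high, 0.5 to 0.9 kg, loose in the holder's pocket with 2 mm play. Origin at the centre of its underside (10 mm above the bench), z up. A white neck 32 mm across stands in the middle of its top
- neck_rim (a point): centre of the neck's rim, 141 mm above the tin's underside (151 mm above the bench), z up along the neck
- cap: dark ribbed round push-and-turn cap, 52 mm across, 34 mm high, 60 g, locked on the neck by three inner lugs. Origin at the centre of its open underside, z up. Locked, the origin is 122 mm above the tin's underside, 7 mm above a 46 mm wide boss round the neck. It pushes down up to 6 mm against a spring (5 N at first, 10 N at 5 mm); 4 mm frees the lugs for turning
- cap_top (a point): centre of the cap's flat top, 34 mm above its origin, 166 mm above the bench when locked. Kept pushed down, the cap turns anticlockwise seen from above and meets a stop after about 80 degrees; between 40 and 80 degrees (60 is the middle) its lugs stand in gaps and it lifts straight off. Let up sooner, it stays caught
- masking_tape: roll of masking tape lying flat, 104 mm across, 25 mm high, loose bystander; origin at the centre of its underside
- open_jar: open empty glass jar, 86 mm across, 136 mm high, loose bystander to the left; origin at the centre of its underside
- lidded_jar: glass jar with a grey metal lid, 80 mm across, 142 mm high, loose bystander near the front edge on the right; origin at the centre of its underside
Not all that is in view belongs to the job. There is more than one size of the cap; the job needs the smallest.

How it is judged:
By the outcome, as a careful person would: the job done as asked, in the order asked, and still so for the second after the job is handed in, while the arm keeps its last pose, push and grip.
It also fails if it takes over 51 s, if anything falls off the work surface, if the arm or the gripper's body presses on something with over 40 N, if the wrist force passes 120 N, or if a joint passes its speed limit or range.

## Robot

A 6-joint arm with a two-finger parallel gripper is mounted at the origin on a cart in front of the work surface, level with it; the furniture and walls round the work are solid. World frame = base frame: x ahead of the robot, y to its left, z up, the work surface at z = 0. Lengths are in mm, angles in rad, forces in N, time in s.
With the tool pointing down it reaches from about 400 to 925 mm from the base axis. Payload 12.5 kg.
Tool frame: the origin (TCP) lies midway between the tips of the shut fingers; the grasp point (between the pads) lies 19 mm behind it (env.pinch_z is the z of the grasp point in the tool frame, in mm); z points along the fingers, y is the line along which they close (so a half turn about z gives the same grasp; the last joint's range is limited). The gripper opens to 95 mm and grips with 3 to 60 N. Pads are 20 mm wide; open, the fingers measure 119 mm over their backs; the gripper's body (75 mm by 180 mm) begins 59 mm behind the grasp point.
Start: joints at [1.028, 0.491, 1.559, -0, 1.092, -0.106], TCP at [264.388, 566.344, 214.661] pointing down, gripper open.
Joint ranges: [-3.1, 3.1], [-0.84, 2.19], [0.05, 2.79], [-1.13, 4.28], [0.06, 2.93], [-2.69, 2.69]. Speed limits (rad/s): [2.22, 2.22, 2.79, 3.14, 3.14, 3.14].

## Interface

Orientations are given as [roll, pitch, yaw] about the fixed x, y, z axes, in that order (R = Rz(yaw) Ry(pitch) Rx(roll)).
In Python, from cell import env, eyes gives the robot as it stands.
- The arm moves only by the shell command python3 -m inch 'ROWS'. ROWS is JSON, a list of rows, each a list of 3 entries, a list of its own where there are three numbers: the shift along the tool's x, y, z in units of 60 mm (1.0 is 60 mm), then the turn about the tool's z in units of 5 degrees (1.0 is 5 degrees), then the closure, from -1 (fully open) to 1 (shut). In form: [[[tx, ty, tz], turn, claw], ...]. A call has exactly 10 rows; each row shifts and turns the commanded pose from where the row before left it, along the tool's axes as they then stand; what a row does not reach is not made up. A row lasts 1/8 s, in which the tool goes at most 62.5 mm and 10.7 degrees, less where a joint would pass 70% of its speed; a pose out of reach is approached as far as the arm can. A call is refused whole if a number of a shift passes 1 or a number of a turn 1, either way. A call with a gripper value outside its range is refused whole. The fingers move at their own pace and stop on an object; the grip force is fixed at half the most. Time passes only in rows, so rows that do not move let the fingers close, or fill a call up. It gives the time, the measured TCP pose, the force, the opening and the grip force at its end, in the units of the state.
- env.state(): the state, without advancing time (a new reading comes with each control period).
- eyes.read_camera(name): name is "scene" or "top"; returns a dict with "pixels" (384x512x3 uint8, red, green, blue), "fx", "fy", "cx", "cy" (pixels), "extrinsics" (4x4, takes a point from world to camera coordinates). Camera axes: x right, y down, z forward; pixel columns grow to the right and rows downward; lengths in mm; the calibration is good to about 2 mm. A picture is of the moment at which its call begins. There is no depth.
- env.job_done(): hands the job in; it is judged then, once.
Trained networks look in a picture, given as the dict that the camera call returned (one of the last four; its "shot" number tells which), for a name from the list of things; names that differ only in an ending like _2 or _b are one class to them, and where a whole thing is asked for, a point or a joint stands for the part that bears it (a point fixed in the world has none). Each returns a list of dicts, best first, with "score" (0 to 1); they miss things now and then, are a little off and sometimes report something else, mostly with a low value. They report only what shows in the picture. A call takes as long as a camera call. They do not tell look-alikes from the thing itself.
- eyes.boxes_of(name, picture): "centre" ([row, column] in pixels, amid what is visible of it).
- eyes.cut_out(name, picture): "mask" (384x512 bool, what is visible of it) and "centre" ([row, column] in pixels, amid what is visible of it).
- eyes.spot_point(name, picture): "centre" ([row, column] in pixels: a listed point, or the origin of a listed thing).
The state is a dict: "t": time; "joints": joint angles; "qvel": joint speeds; "tau": joint torques, N m; "eef_pos": TCP position; "tcp_rot": TCP orientation; "ft_force": force on the tool from outside, world axes, zero at the start; "moment": the same for the moment, N m; "opening": opening from 0.0 (shut) to 1.0 (fully open); "grip_force": force on a finger pad.
Only numpy, scipy, OpenCV 4.12 (cv2) and the standard library are available. Lean on these libraries where they do the work, as an engineer would, in place of code of your own. Each camera call takes 0.05 s, during which the arm holds its last target. There are 200 camera calls.

## Working session

There is one attempt and no reset: what is moved stays moved. The work goes in short steps, Python scripts to look and compute and a shell command to move; the robot and the scene stay as the last step left them, time stands still between calls to the robot, and variables do not carry over. Pictures are saved under pics/ and viewed, at most 10 in all, crops included, and the job is handed in when it is done.

```bash
ls; mkdir -p pics; cat > h.py <<'E'
import numpy as np, cv2
from cell import env, eyes
def ray(p,rc):
    E=np.array(p["extrinsics"]);R=E[:3,:3];t=E[:3,3]
    d=R.T@np.array([(rc[1]-p["cx"])/p["fx"],(rc[0]-p["cy"])/p["fy"],1]);return -R.T@t,d/np.linalg.norm(d)
def tri(rs):
    A=sum(np.eye(3)-np.outer(d,d) for o,d in rs);b=sum((np.eye(3)-np.outer(d,d))@o for o,d in rs)
    X=np.linalg.solve(A,b);return X,[np.linalg.norm((np.eye(3)-np.outer(d,d))@(X-o)) for o,d in rs]
def atz(r,z): return r[0]+r[1]*(z-r[0][2])/r[1][2]
def proj(p,X):
    E=np.array(p["extrinsics"]);c=E[:3,:3]@np.array(X)+E[:3,3];return [p["fy"]*c[1]/c[2]+p["cy"],p["fx"]*c[0]/c[2]+p["cx"]]
E
cat > look.py <<'E'
from h import *
ps={n:eyes.read_camera(n) for n in("scene","top")}
im=[cv2.cvtColor(ps[n]["pixels"],cv2.COLOR_RGB2BGR) for n in ps]
for n,i in zip(ps,im): cv2.imwrite(f"pics/{n}0.png",cv2.resize(i,(800,600),interpolation=cv2.INTER_CUBIC))
for n,p in ps.items(): print(n,np.round(ray(p,(192,256)),2).tolist(),p["fx"])
for k in["power_key_top","fan_key_top","boost_key_top","cap_top","cap","neck_rim","extractor","holder","tin","masking_tape","open_jar","lidded_jar"]:
    for n,p in ps.items():
        print(k,n,[(np.round(d["centre"],1).tolist(),round(d["score"],2)) for d in eyes.spot_point(k,p)[:4]])
s=env.state();print(s["t"],s["eef_pos"],s["tcp_rot"],s["ft_force"],env.pinch_z)
E
python3 look.py
```

```text
pics
scene [[48.59, -714.05, 1110.3], [0.32, 0.59, -0.74]] 416.93622889479224
top [[400.55, 95.37, 1130.29], [0.11, 0.01, -0.99]] 347.858171629088
power_key_top scene [([230.8, 303.4], 0.42)]
power_key_top top [([191.3, 339.3], 0.4)]
fan_key_top scene [([162.0, 266.4], 0.6), ([244.5, 315.8], 0.51)]
fan_key_top top [([191.1, 357.7], 0.65)]
boost_key_top scene [([258.1, 325.6], 0.4)]
boost_key_top top [([193.0, 378.2], 0.52)]
cap_top scene [([202.4, 229.2], 0.96), ([155.8, 244.8], 0.73), ([162.9, 264.6], 0.69)]
cap_top top [([227.1, 254.6], 0.92), ([177.7, 192.6], 0.84), ([192.8, 378.0], 0.56), ([174.9, 243.2], 0.52)]
cap scene [([166.4, 267.8], 0.82), ([166.4, 242.5], 0.71), ([214.7, 232.6], 0.68), ([228.3, 302.7], 0.64)]
cap top [([226.0, 254.4], 0.82), ([178.9, 245.2], 0.72), ([182.0, 193.1], 0.68)]
neck_rim scene [([162.2, 268.5], 0.64)]
neck_rim top [([178.3, 243.2], 0.96), ([191.0, 379.4], 0.19)]
extractor scene [([264.8, 318.6], 0.91)]
extractor top [([186.5, 347.1], 0.89)]
holder scene [([193.0, 265.1], 0.87)]
holder top [([182.3, 242.9], 0.83)]
tin scene [([192.9, 265.0], 0.58), ([300.2, 274.6], 0.51)]
tin top [([186.5, 243.7], 0.85)]
masking_tape scene [([262.1, 251.5], 0.76), ([165.4, 269.7], 0.47), ([192.6, 265.1], 0.26)]
masking_tape top [([244.0, 311.9], 0.71), ([242.2, 361.2], 0.34)]
open_jar scene [([146.0, 214.6], 0.77)]
open_jar top [([194.9, 144.6], 0.88)]
lidded_jar scene [([301.7, 274.3], 0.79)]
lidded_jar top [([239.2, 357.9], 0.94)]
1.3 [264.38783167 566.3491465  214.65734126] [3.14150262e+00 4.13375202e-05 2.70483138e+00] [-0.01897803  0.36472735  0.19351207] -18.8
```

View pics/scene0.png

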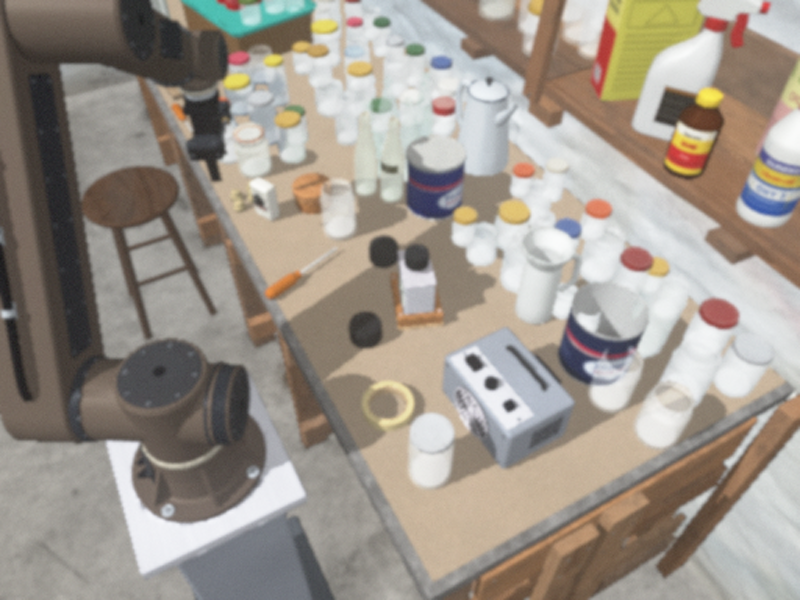

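View pics/top0.png

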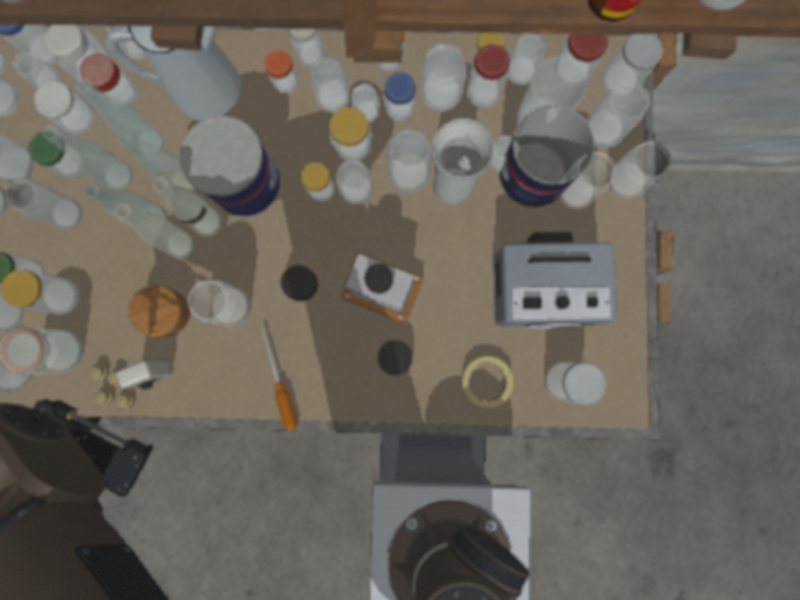

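The scene view shows the tin with its cap at about (165,267), and two spare caps lying on the bench. The three keys run from (231,303) to (258,326). In the top view the cap is at (177,243) and the keys lie along row 192, columns 339 to 378.

```bash
cat > m.py <<'E'
from h import *
from scipy.spatial.transform import Rotation as Ro
s=eyes.read_camera("scene");t=eyes.read_camera("top")
P={}
for k,a,b in[("power",(230.8,303.4),(191.3,339.3)),("fan",(244.5,315.8),(191.1,357.7)),("boost",(258.1,325.6),(193,378.2)),("cap_top",(162.9,264.6),(176.5,242.2)),("cap_top_net",(162.9,264.6),(174.9,243.2)),("decoy1",(155.8,244.8),(177.7,192.6)),("decoy2",(202.4,229.2),(227.1,254.6)),
 ("tape",(262.1,251.5),(244,311.9)),("open_jar",(146,214.6),(194.9,144.6)),("lid",(301.7,274.3),(239.2,357.9)),("holder",(193,265.1),(182.3,242.9)),("extr",(264.8,318.6),(186.5,347.1))]:
    X,e=tri([ray(s,a),ray(t,b)]);P[k]=X;print(k,X.round(1),np.round(e,1))
for z in(142,):
  for k,b in[("power",(191.3,339.3)),("fan",(191.1,357.7)),("boost",(193,378.2))]: print(k,atz(ray(t,b),z).round(1))
  for k,b in[("power",(230.8,303.4)),("fan",(244.5,315.8)),("boost",(258.1,325.6))]: print(k,atz(ray(s,b),z).round(1))
# masks -> yaw
for k,z in[("tin",122),("holder",38),("extractor",126)]:
    m=eyes.cut_out(k,t)
    if m:
        c=m[0]["mask"].astype(np.uint8);ys,xs=np.nonzero(c)
        W=np.array([atz(ray(t,q),z)[:2] for q in zip(ys,xs)],np.float32);print(k,m[0]["score"],cv2.minAreaRect(W))
# dark blobs: cap top in top & scene
for n,p,c in(("top",t,(177,242)),("scene",s,(163,266))):
    g=p["pixels"].max(2);m=(g<70).astype(np.uint8);k,l,st,ce=cv2.connectedComponentsWithStats(m)
    for i in range(1,k):
        if st[i,4]>15 and np.hypot(ce[i][1]-c[0],ce[i][0]-c[1])<15 or (st[i,4]>15 and n=="top" and 325<ce[i][0]<390 and 180<ce[i][1]<200)or(n=="scene" and st[i,4]>15 and 295<ce[i][0]<335 and 222<ce[i][1]<268): print(n,st[i],ce[i].round(1))
cr=[cv2.resize(cv2.cvtColor(p["pixels"],cv2.COLOR_RGB2BGR)[r:r+100,c:c+133],(399,300),interpolation=cv2.INTER_NEAREST) for p,r,c in((s,130,210),(s,215,240),(t,130,180),(t,150,300))]
cv2.imwrite("pics/crops.png",np.vstack([np.hstack(cr[:2]),np.hstack(cr[2:])]))
E
python3 m.py
```

```text
power [ 519.2 -129.6  131.9] [0.7 0.7]
fan [ 523.5 -184.6  127.9] [1.5 1.5]
boost [ 517.8 -240.4  136.9] [1. 1.]
cap_top [549.1 151.1 157.5] [3.8 3.8]
cap_top_net [551.  149.3 158.7] [6.4 6.4]
decoy1 [557.  312.1  55.3] [4.6 4.6]
decoy2 [403.4 115.9  74.6] [9.1 9.1]
tape [367.9 -74.4   1. ] [5.6 5.6]
open_jar [505.5 480.2  -5.1] [4.6 4.6]
lid [ 377.  -222.   -14.5] [4.8 4.8]
holder [5.554e+02 1.567e+02 5.000e-01] [2.8 2.8]
extr [ 551.6 -184.6    1.1] [0.3 0.3]
power [ 518.6 -127.6  142. ]
fan [ 520.4 -179.9  142. ]
boost [ 516.3 -238.1  142. ]
power [ 513.6 -135.4  142. ]
fan [ 518.2 -192.6  142. ]
boost [ 516.4 -243.1  142. ]
tin 0.64 ((545.7840576171875, 151.13182067871094), (116.4798355102539, 77.06935119628906), 70.86101531982422)
holder 0.77 ((519.0931396484375, 145.17584228515625), (84.31266784667969, 165.65126037597656), 11.464284896850586)
extractor 0.62 ((558.2147216796875, -175.17840576171875), (181.8413543701172, 224.92156982421875), 1.2366359233856201)
top [234 169  17  18 238] [242.1 177.5]
top [336 191  10   6  58] [340.3 193.5]
top [356 190   8   7  41] [359.6 192.9]
top [376 191   6   5  26] [378.5 193. ]
scene [261 162  12  10  64] [267.  167.8]
```

View pics/crops.png

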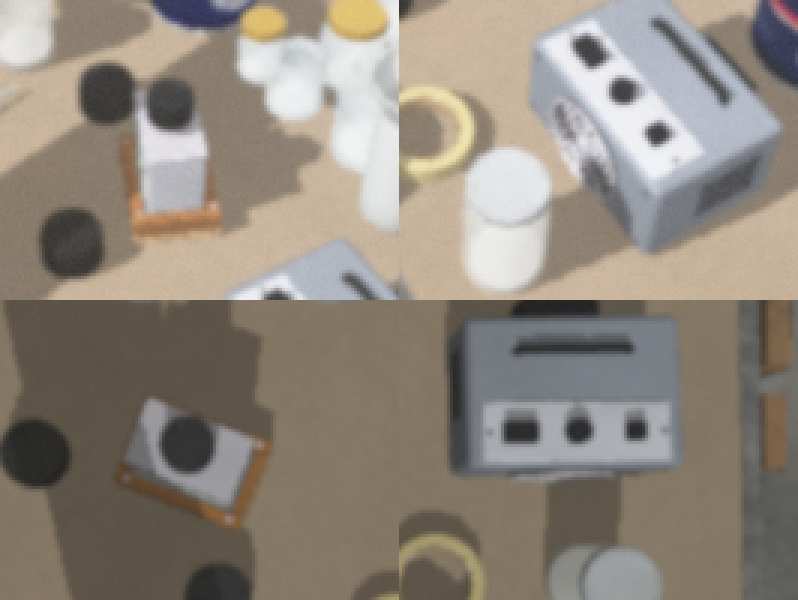

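The crops confirm that the bar, round and square keys run left to right. The cap is on the tin, and the two spare caps are on the bench. First I turn the tool square to the world and shut the fingers.

```bash
python3 -m inch '[[[0,0,0],1,1],[[0,0,0],1,1],[[0,0,0],1,1],[[0,0,0],1,1],[[0,0,0],1,1],[[0,0,0],1,1],[[0,0,0],1,1],[[0,0,0],1,1],[[0,0,0],1,1],[[0,0,0],1,1]]'
python3 - <<'E'
from h import *
s=eyes.read_camera("scene");t=eyes.read_camera("top")
for k,a,b,z in[("power",(231,303.5),(193,340.3),142),("fan",(244.7,315.4),(192.5,359.6),142),("boost",(258.5,326.2),(193,378.5),142),("cap",(162.7,266.8),(177.3,242.1),166)]:
    X,e=tri([ray(s,a),ray(t,b)]);print(k,X.round(1),np.round(e,1),atz(ray(s,a),z).round(1),atz(ray(t,b),z).round(1))
st=env.state();print(st["t"],st["eef_pos"],st["tcp_rot"],st["joints"])
E
```

```text
t: 2.8
eef_pos: [264.4, 566.3, 214.7]
tcp_rot: [3.142, -0.0, 1.829]
ft_force: [-0.1, -0.1, -0.6]
opening: 0.022
grip_force: 0.0
power [ 515.4 -132.3  136. ] [1. 1.] [ 513.5 -136.2  142. ] [ 513.8 -130.5  142. ]
fan [ 518.8 -188.2  134.5] [1.6 1.6] [ 516.8 -192.6  142. ] [ 516.5 -185.3  142. ]
boost [ 518.4 -241.7  136.1] [1.5 1.5] [ 517.1 -245.   142. ] [ 516.3 -239.   142. ]
cap [551.1 149.5 157.8] [1. 1.] [547.8 141.8 166. ] [549.  149.4 166. ]
2.9 [264.40721179 566.34053886 214.66781708] [ 3.14150172e+00 -6.53303535e-05  1.83108455e+00] [ 1.02837699e+00  4.90894026e-01  1.55889084e+00 -1.82466866e-05
  1.09169700e+00  7.68097181e-01]
```

```bash
python3 -m inch '[[[0,0,0],1,1],[[0,0,0],1,1],[[0,0,0],1,1],[[-0.9,0.32,0],0,1],[[-0.9,0.32,0],0,1],[[-0.9,0.32,0],0,1],[[-0.9,0.32,0],0,1],[[-0.9,0.32,0],0,1],[[-0.9,0.32,0],0,1],[[-0.9,0.32,0],0,1]]'
python3 -m inch '[[[-0.9,0.32,0],0,1],[[-0.9,0.32,0],0,1],[[-0.9,0.32,0],0,1],[[-0.9,0.32,0],0,1],[[-0.9,0.32,0],0,1],[[-0.9,0.32,0],0,1],[[0,0,0],0,1],[[0,0,0],0,1],[[0,0,0],0,1],[[0,0,0],0,1]]'
```

```text
t: 4.15
eef_pos: [399.1, 186.6, 214.9]
tcp_rot: [3.141, -0.0, 1.573]
ft_force: [1.0, 0.9, 0.1]
opening: 0.009
grip_force: 0.0
t: 5.4
eef_pos: [513.6, -134.8, 214.9]
tcp_rot: [3.141, 0.0, 1.572]
ft_force: [-0.1, -0.1, -0.3]
opening: 0.006
grip_force: 0.0
```

```bash
python3 -m inch '[[[0,0.03,0.3],0,1],[[0,0,0.3],0,1],[[0,0,0.3],0,1],[[0,0,0],0,1],[[0,0,0],0,1],[[0,0,0],0,1],[[0,0,0],0,1],[[0,0,0],0,1],[[0,0,0],0,1],[[0,0,0],0,1]]'
python3 - <<'E'
from h import *
p=eyes.read_camera("scene");q=eyes.read_camera("top");st=env.state();print(st["eef_pos"],proj(p,st["eef_pos"]),proj(q,st["eef_pos"]))
I=[]
for P,r,c in((p,190,260),(q,140,300)):
    k=8;im=cv2.cvtColor(P["pixels"],cv2.COLOR_RGB2BGR)[r:r+75,c:c+50];im=cv2.resize(im,None,fx=8,fy=8,interpolation=cv2.INTER_CUBIC)
    a=proj(P,st["eef_pos"]);cv2.circle(im,(int((a[1]-c+.5)*8),int((a[0]-r+.5)*8)),3,(0,0,255),-1);I.append(im)
cv2.imwrite("pics/pow.png",np.hstack(I))
E
```

```text
t: 6.65
eef_pos: [515.5, -135.8, 160.6]
tcp_rot: [3.142, -0.0, 1.57]
ft_force: [-0.7, -0.4, -0.7]
opening: 0.003
grip_force: 0.0
[ 515.45198595 -135.76977617  160.61039268] [np.float64(226.70825681356277), np.float64(304.53230063313066)] [np.float64(191.73834565478546), np.float64(343.7190843958875)]
```

View pics/pow.png

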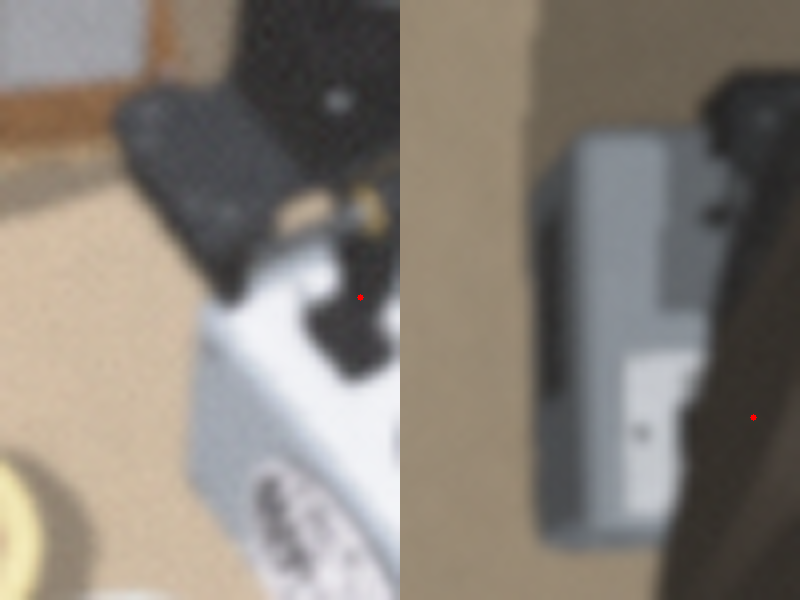

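```bash
python3 -m inch '[[[0.05,0,0.15],0,1],[[0,0,0.12],0,1],[[0,0,0.03],0,1],[[0,0,0.03],0,1],[[0,0,0.03],0,1],[[0,0,0.03],0,1],[[0,0,0.03],0,1],[[0,0,0],0,1],[[0,0,0],0,1],[[0,0,0],0,1]]'
```

```text
t: 8.0
eef_pos: [515.4, -132.7, 136.2]
tcp_rot: [3.141, 0.0, 1.57]
ft_force: [-3.9, 2.0, 12.7]
opening: 0.0
grip_force: 6.2
```

```bash
python3 -m inch '[[[0,0,0.02],0,1],[[0,0,0],0,1],[[0,0,-0.2],0,1],[[0,0,-0.2],0,1],[[0,0,0],0,1],[[-0.46,0.02,0],0,1],[[-0.46,0.02,0],0,1],[[0,0,0],0,1],[[0,0,0],0,1],[[0,0,0],0,1]]'
python3 -m inch '[[[0,0,0.15],0,1],[[0,0,0.12],0,1],[[0,0,0.03],0,1],[[0,0,0.03],0,1],[[0,0,0.03],0,1],[[0,0,0.03],0,1],[[0,0,0.02],0,1],[[0,0,0],0,1],[[0,0,0],0,1],[[0,0,0],0,1]]'
```

```text
t: 9.25
eef_pos: [517.8, -187.2, 158.1]
tcp_rot: [-3.141, -0.0, 1.571]
ft_force: [0.1, 0.0, -1.0]
opening: 0.006
grip_force: 0.0
t: 10.5
eef_pos: [517.9, -187.8, 135.9]
tcp_rot: [3.14, 0.001, 1.57]
ft_force: [-7.8, 6.7, 28.5]
opening: 0.003
grip_force: 14.2
```

```bash
python3 -m inch '[[[0,0,-0.1],0,1],[[0,0,-0.3],0,1],[[0,0,0],0,1],[[0,0,0],0,1],[[-0.45,0,0],0,1],[[-0.45,0,0],0,1],[[0,0,0],0,1],[[0,0,0],0,1],[[0,0,0],0,1],[[0,0,0],0,1]]'
python3 -m inch '[[[0,0,0.15],0,1],[[0,0,0.12],0,1],[[0,0,0.03],0,1],[[0,0,0.03],0,1],[[0,0,0.03],0,1],[[0,0,0.03],0,1],[[0,0,0.01],0,1],[[0,0,0],0,1],[[0,0,0],0,1],[[0,0,0],0,1]]'
```

```text
t: 11.75
eef_pos: [517.9, -241.4, 157.6]
tcp_rot: [3.142, -0.0, 1.571]
ft_force: [-0.3, -0.2, 0.3]
opening: 0.005
grip_force: 0.0
t: 13.0
eef_pos: [517.8, -241.8, 135.9]
tcp_rot: [3.14, 0.001, 1.57]
ft_force: [-8.0, 6.4, 26.0]
opening: 0.005
grip_force: 13.4
```

```bash
python3 -m inch '[[[0,0,-0.1],0,1],[[0,0,-0.5],0,1],[[0,0,-0.8],0,1],[[0.9,0.07,0],0,-1],[[0.9,0.07,0],0,-1],[[0.9,0.07,0],0,-1],[[0.9,0.07,0],0,-1],[[0.9,0.07,0],0,-1],[[0.9,0.07,0],0,-1],[[0.9,0.07,0],0,-1]]'
python3 -m inch '[[[0.15,0.02,0],0,-1],[[0,0,0],0,-1],[[0,0,0],0,-1],[[0,0,0],0,-1],[[0,0,0],0,-1],[[0,0,0],0,-1],[[0,0,0],0,-1],[[0,0,0],0,-1],[[0,0,0],0,-1],[[0,0,0],0,-1]]'
python3 - <<'E'
from h import *
p=eyes.read_camera("scene");q=eyes.read_camera("top");st=env.state();e=st["eef_pos"];print(e,st["opening"])
I=[]
for P,r,c in((p,110,220),(q,130,190)):
    im=cv2.cvtColor(P["pixels"],cv2.COLOR_RGB2BGR)[r:r+90,c:c+80];im=cv2.resize(im,None,fx=5,fy=5,interpolation=cv2.INTER_CUBIC)
    for X in(e,e+[47,0,0],e-[47,0,0],[548.5,147,166]):
        a=proj(P,X);cv2.circle(im,(int((a[1]-c+.5)*5),int((a[0]-r+.5)*5)),2,(0,0,255),-1)
    I.append(im)
cv2.imwrite("pics/cap.png",np.hstack(I))
E
```

```text
t: 14.25
eef_pos: [547.5, 137.7, 217.6]
tcp_rot: [3.141, 0.0, 1.57]
ft_force: [0.6, -0.4, 0.9]
opening: 0.688
grip_force: 0.0
t: 15.5
eef_pos: [548.6, 145.0, 217.6]
tcp_rot: [3.142, -0.0, 1.57]
ft_force: [0.0, -0.1, 0.3]
opening: 1.0
grip_force: 0.0
[548.5906793  145.04186549 217.62553033] 1.0028467889821095
```

View pics/cap.png

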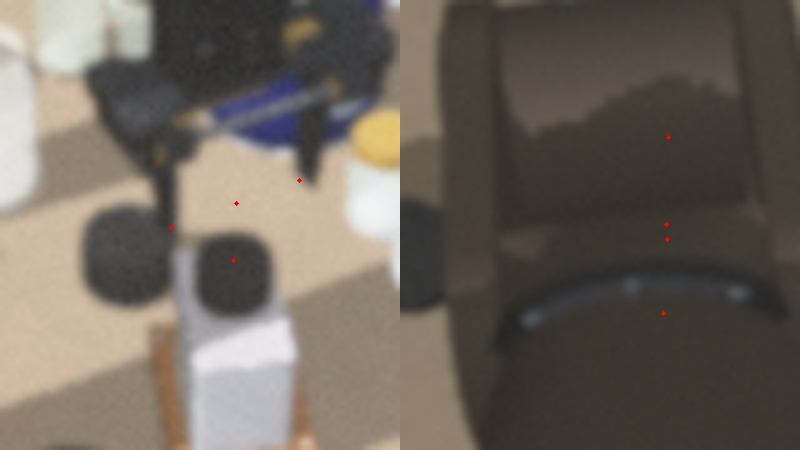

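The fingertips project where they should. The cap top at (548.5, 147, 166) agrees with the scene view at crop position (233,260). I go down around the cap and grip it.

```bash
python3 -m inch '[[[0.05,0,0.4],0,-1],[[0,0,0.4],0,-1],[[0,0,0.3],0,-1],[[0,0,0.15],0,-1],[[0,0,0.11],0,-1],[[0,0,0],0,-1],[[0,0,0],0,0],[[0,0,0],0,0],[[0,0,0],0,0],[[0,0,0],0,0]]'
python3 -m inch '[[[0,0,0],0,1],[[0,0,0],0,1],[[0,0,0],0,1],[[0,0,0],0,1],[[0,0,0],0,1],[[0,0,0],0,1],[[0,0,0],0,1],[[0,0,0],0,1],[[0,0,0],0,1],[[0,0,0],0,1]]'
python3 - <<'E'
from h import *
p=eyes.read_camera("scene");st=env.state();print(st["moment"],st["ft_force"],st["opening"]*95)
im=cv2.cvtColor(p["pixels"],cv2.COLOR_RGB2BGR)[110:200,220:320]
cv2.imwrite("pics/grip.png",cv2.resize(im,None,fx=6,fy=6,interpolation=cv2.INTER_CUBIC))
E
```

```text
t: 16.85
eef_pos: [548.6, 148.0, 136.2]
tcp_rot: [3.141, -0.0, 1.57]
ft_force: [0.0, -0.5, -0.5]
opening: 0.636
grip_force: 0.0
t: 18.1
eef_pos: [548.7, 148.0, 136.1]
tcp_rot: [3.141, -0.0, 1.57]
ft_force: [4.0, 0.8, 2.3]
opening: 0.546
grip_force: 30.0
[ 0.07919435 -0.52265571 -0.03850903] [2.75393091 0.56354645 2.94386453] 51.858698648726886
```

View pics/grip.png

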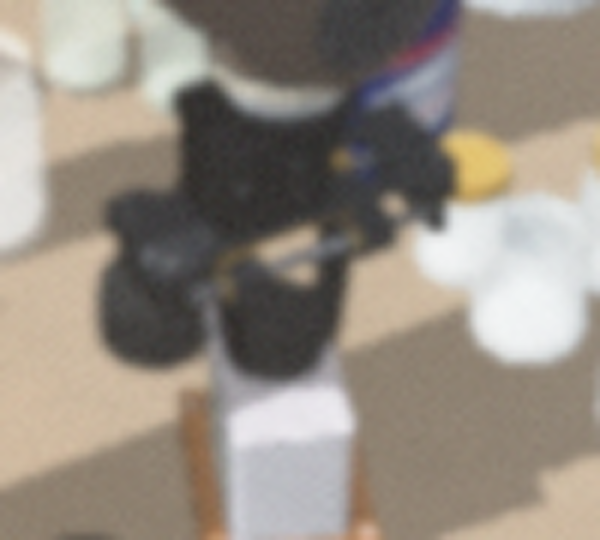

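The view shows both fingers on the cap, with the opening at 52 mm. Next I push down.

```bash
python3 -m inch '[[[0,0,0.03],0,1],[[0,0,0.03],0,1],[[0,0,0.03],0,1],[[0,0,0.02],0,1],[[0,0,0],0,1],[[0,0,0],0,1],[[0,0,0],0,1],[[0,0,0],0,1],[[0,0,0],0,1],[[0,0,0],0,1]]'
```

```text
t: 19.4
eef_pos: [549.0, 148.0, 130.1]
tcp_rot: [3.14, -0.0, 1.57]
ft_force: [3.1, -1.1, 10.2]
opening: 0.543
grip_force: 30.0
```

```bash
python3 -m inch '[[[0,0,0.01],-1,1],[[0,0,0],-1,1],[[0,0,0],-1,1],[[0,0,0],-1,1],[[0,0,0],-1,1],[[0,0,0],-1,1],[[0,0,0],0,1],[[0,0,0],0,1],[[0,0,0],0,1],[[0,0,0],0,1]]'
python3 -c "
from cell import env;s=env.state();print(s['moment'],s['ft_force'])"
```

```text
t: 20.65
eef_pos: [549.2, 148.0, 129.6]
tcp_rot: [3.14, 0.001, 2.094]
ft_force: [2.5, -0.2, 11.1]
opening: 0.548
grip_force: 30.0
[-0.1008844  -0.37846742  0.10355229] [ 2.51157826 -0.23618925 11.05301287]
```

```bash
python3 -m inch '[[[0,0,0],-1,1],[[0,0,0],-1,1],[[0,0,0],-1,1],[[0,0,0],-1,1],[[0,0,0],-1,1],[[0,0,0],-1,1],[[0,0,0],0,1],[[0,0,0],0,1],[[0,0,0],0,1],[[0,0,0],0,1]]'
python3 -c "
from cell import env;s=env.state();print(s['moment'],s['ft_force'])"
python3 -m inch '[[[0,0,-0.03],0,1],[[0,0,-0.03],0,1],[[0,0,-0.03],0,1],[[0,0,-0.03],0,1],[[0,0,-0.03],0,1],[[0,0,-0.03],0,1],[[0,0,0],0,1],[[0,0,0],0,1],[[0,0,0],0,1],[[0,0,0],0,1]]'
python3 -c "
from cell import env;s=env.state();print(s['moment'],s['ft_force'])"
```

```text
t: 21.9
eef_pos: [549.7, 148.2, 129.8]
tcp_rot: [3.139, 0.002, 2.618]
ft_force: [4.6, 1.5, 10.8]
opening: 0.542
grip_force: 30.0
[ 0.23774617 -0.7579101   0.04043971] [ 4.61930273  1.51184643 10.78158557]
t: 23.15
eef_pos: [548.5, 148.0, 139.5]
tcp_rot: [-3.141, -0.0, 2.618]
ft_force: [2.1, 2.0, -1.0]
opening: 0.544
grip_force: 30.0
[ 0.21121367 -0.31118591 -0.05980794] [ 2.06436853  1.97071666 -0.98406497]
```

```bash
python3 -m inch '[[[0,0,-0.1],0,1],[[0,0,-0.1],0,1],[[0,0,-0.1],0,1],[[0,0,-0.1],0,1],[[0,0,-0.1],0,1],[[0,0,-0.1],0,1],[[0,0,-0.1],0,1],[[0,0,-0.1],0,1],[[0,0,0],0,1],[[0,0,0],0,1]]'
python3 - <<'E'
from h import *
p=eyes.read_camera("scene");st=env.state();print(st["moment"],st["ft_force"],st["opening"]*95,st["eef_pos"])
im=cv2.cvtColor(p["pixels"],cv2.COLOR_RGB2BGR)
cv2.imwrite("pics/lift.png",cv2.resize(im[90:210,210:370],None,fx=5,fy=5,interpolation=cv2.INTER_CUBIC))
for k in("tin","masking_tape","open_jar","lidded_jar","neck_rim"): print(k,[(np.round(d["centre"],1).tolist(),round(d["score"],2)) for d in eyes.spot_point(k,p)[:3]])
E
```

```text
t: 24.4
eef_pos: [548.5, 148.0, 187.5]
tcp_rot: [-3.142, -0.0, 2.618]
ft_force: [-0.2, -0.2, -0.5]
opening: 0.545
grip_force: 30.0
[-0.04541476 -0.04750304 -0.01144221] [-0.1387035  -0.02983978 -0.95590353] 51.614438808453016 [548.49380449 147.98344369 187.43997915]
tin [([193.5, 265.8], 0.85)]
masking_tape [([263.4, 251.4], 0.82), ([156.0, 264.1], 0.61)]
open_jar [([148.7, 213.5], 0.73)]
lidded_jar [([302.4, 273.7], 0.97)]
neck_rim [([165.1, 268.8], 0.69)]
```

View pics/lift.png

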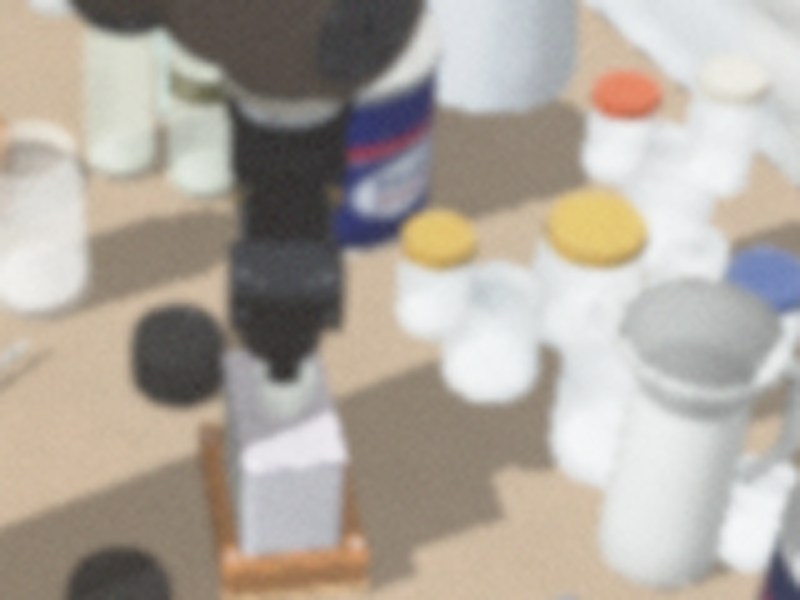

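The white neck shows open at crop position (290,385), with the cap held above it. The tin is still standing in its holder and the bystanders have not moved.

```bash
python3 -c "
from cell import env;print(env.state()['qvel'].round(3) if hasattr(env.state()['qvel'],'round') else env.state()['qvel']);print(env.job_done())"
```

```text
[-0.002 -0.001 -0.    -0.001  0.002 -0.002]
the job is handed in; nothing more can be done
None
```

The job is handed in at about 24 s of the 51 s allowed: all three keys were pressed fully in order, and the cap was pushed down, turned 60° anticlockwise, lifted off and held level about 3 cm above the open neck; no verdict came back.

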